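# Vent the tube incubator: key sequence, then hold the sprung lid at the mark

## Robot

A 7-joint arm with a two-finger parallel gripper is mounted at the origin on the work surface; the furniture and walls round the work are solid. World frame = base frame: x ahead of the robot, y to its left, z up, the work surface at z = 0. Lengths are in m, angles in rad, forces in N, time in s.
With the tool pointing down it reaches from about 0.35 to 0.9 m from the base axis. Payload 8.1 kg.
Tool frame: the origin (TCP) lies at the very end of the fingers, on their centre line; the grasp point (between the pads) lies 19 mm behind it; z points along the fingers, y is the direction in which the jaws open and shut (so a half turn about z gives the same grasp; the last joint's range is limited). The gripper opens to 92 mm and grips with 3 to 60 N. Pads are 19 mm wide; open, the fingers measure 130 mm over their backs; the gripper's body (75 mm by 190 mm) begins 47 mm behind the grasp point.
Start: joints at [-1.385, 0.434, 0.025, 1.573, -0.012, 1.134, -0.075], TCP at [0.178, 0.599, 0.227] pointing down, gripper open.
Joint ranges: [-2.62, 2.62], [-0.44, 2.09], [-1.27, 1.32], [0.08, 2.57], [-1.32, 4.46], [0.12, 2], [-2.74, 2.74]. Speed limits (rad/s): [2.22, 2.22, 3.01, 3.01, 3.14, 3.14, 3.14].

## Interface

Orientations are given as a rotation vector (axis times angle).
In Python, from cell import observe, get_image, sign_off gives the robot as it stands.
- The arm moves only by the tool arm_command, never from a script. Its argument "deltas" is a list of rows, each an object with "xyz": the shift along the tool's x, y, z in cm, a list of three; "turn": the turn about the tool's z in degrees; "jaw": the closure in counts, from 0 (fully open) to 255 (shut). A call has 1 to 5 rows; each row is the pose to reach, as a shift and turn from the pose measured when the call began, along the tool's axes at that moment; what a row does not reach only later rows make up. A row lasts 1/12 s, in which the tool goes at most 41.7 mm and 7.16 degrees, less where a joint would pass 70% of its speed; a pose out of reach is approached as far as the arm can. A call with a gripper value outside its range is refused whole. The fingers move at their own pace and stop on an object; "force" is the grip in N (left out, the last holds). Time passes only in rows, so rows that repeat a pose let the fingers close. It gives the time, the measured TCP pose, the force and the opening at its end, in the units of the state.
- observe(): the state, without advancing time (a new reading comes with each control period).
- get_image(name): name is "scene" or "top"; returns a dict with "frame" (420x560x3 uint8, red, green, blue), "depth" (420x560 float32, m along the optical axis (not along the pixel's ray), 0 where there is no reading), "camera_matrix" (3x3 intrinsics, pixels), "cam_to_world" (4x4, takes a point from camera to world coordinates). Camera axes: x right, y up, looking along -z (the intrinsics and any distortion apply to the point x, -y, -z); pixel columns grow to the right and rows downward; lengths in m; the calibration is good to about 2 mm. A picture is of the moment at which its call begins.
- sign_off(): hands the job in, once; it reports no verdict.
The state is a dict: "clock": time; "joints": joint angles; "dq": joint speeds; "joint_efforts": joint torques, N m; "position": TCP position; "ee_rot": TCP orientation; "force": force on the tool from outside, world axes, zero at the start; "ft_torque": the same for the moment, N m; "width": opening from 0.0 (shut) to 1.0 (fully open).
Only numpy, scipy, OpenCV 4.12 (cv2) and the standard library are available. Lean on these libraries where they do the work, as an engineer would, in place of code of your own. Each camera call takes 0.05 s, during which the arm holds its last target.

## Task

With the lid of the white tube incubator shut, press its three black keys fully down one at a time in this order: the square one (stop), the round one (vent), the narrow bar-shaped one (unlatch). Then take the lid by its upright metal disc grip and raise it against its spring until it is parallel with the dark index arm beside it, and finish while still holding it steady there. Do not shift the index arm, and leave the bottle, the dish and the little box where they stand.

Things in the scene. Friction and masses are not known exactly. Their poses are not given: they have to be found in the camera images.
- instrument: Low white tube incubator, fixed to the bench, 180 (x) x 230 (y) x 60 mm; origin under the centre of its base, z up, its front looks along its -x. A grey lid covers its left part, a console with three black keys in a row along x is on its right (-y) part.
- lid_hinge (a point): Middle of the lid's hinge axis, at the back of the instrument (70 mm behind its centre, 66 mm over the bench); axes as the instrument's; the hinge runs along its y.
- lid (a joint): Lid angle, rad: 0 shut (flat), grows as its front edge rises, turning about lid_hinge; limit 1.2. The lid is a flat plate 152 (from hinge to front) x 110 x 10 mm, its top 72 mm over the bench when shut. A spring pulls it shut: about 4 N of lift at the grip starts it, about 6 N at the grip (square to its radius from the hinge) holds it at the mark; let go, it shuts.
- grip_center (a point): Centre of the lid's grip: an upright metal disc, 36 mm in diameter, 12 mm thick across its y axis, on the lid near its front edge. When shut it is 125 mm in front of the hinge axis and 32 mm above it (98 mm over the bench), its lower rim 8 mm clear of the lid except for a stem 16 mm (x) by 10 mm (y). Its axes turn with the lid: x along the lid towards the hinge, y along the hinge, z out of the lid. Pinched on its two flat faces the disc can pivot between the fingers.
- index_arm (a joint): Angle of the index arm, rad, on the same scale as the lid (0 flat, pivoting on the hinge axis): lid angle = index angle means lid and arm are parallel, at the mark. Set anywhere from 0.38 to 0.65; friction holds it.
- index_tip (a point): Free end of the index arm: a dark steel bar 7 mm high and 80 mm long, just left (+y) of the lid, in front of a steel wire quadrant with ticks. x points along the arm towards the pivot, y along the hinge.
- key_square_top (a point): Centre of the top face of the key with the square cap 22 x 22 mm; 73 mm over the bench when up; the keys are 46 mm apart and their order in the row varies; axes as the instrument's.
- key_square (a joint): Travel of the square key, m: 0 up, 0.005 fully down; springs back; about 4 N pushes it fully down.
- key_round_top (a point): Centre of the top face of the key with the round cap 25 mm in diameter; 73 mm over the bench when up; the keys are 46 mm apart and their order in the row varies; axes as the instrument's.
- key_round (a joint): Travel of the round key, m: 0 up, 0.005 fully down; springs back; about 4 N pushes it fully down.
- key_bar_top (a point): Centre of the top face of the key with the narrow bar-shaped cap, 32 mm (instrument y) by 11 mm (instrument x); 73 mm over the bench when up; the keys are 46 mm apart and their order in the row varies; axes as the instrument's.
- key_bar (a joint): Travel of the bar key, m: 0 up, 0.005 fully down; springs back; about 4 N pushes it fully down.
- bottle: Bystander: pale plastic reagent bottle with a blue cap, 41 mm across, 80 mm high; origin under its base.
- dish: Bystander: round covered dish, 60 mm across, 15 mm high; origin under its base.
- carton: Bystander: little cardboard box 21 x 26 x 19 mm; origin under its base.

How it is judged:
On the way, in this order (a step that is already met when the one before it is completed fails the run):
1. the square key is pressed fully down, alone, with the lid shut (value of joint key_square above 0.0035 m and value of joint each of key_round, key_bar below 0.0015 m and value of joint lid below 0.05 rad), for 0.05 s.
2. the round key is pressed fully down, alone, with the lid shut (value of joint key_round above 0.0035 m and value of joint each of key_square, key_bar below 0.0015 m and value of joint lid below 0.05 rad), for 0.05 s.
3. the bar key is pressed fully down, alone, with the lid shut (value of joint key_bar above 0.0035 m and value of joint each of key_square, key_round below 0.0015 m and value of joint lid below 0.05 rad), for 0.05 s.
4. the lid is held by its grip parallel with the index arm (angle between the x axis of grip_center and the x axis of index_tip, either way round below 0.07 rad and value of joint lid above 0.25 rad and contact force between the fingers and lid_c1 above 1 N), for 0.3 s.
At the end, for the whole second after the job is handed in: The fingers hold the disc grip (more than 1 N), the lid is parallel with the index arm within 0.07 rad (4 degrees) and still (under 0.1 rad/s), all keys are up, and the index arm's tip is within 8 mm of where it was (all of step 4 and value of joint lid below 0.8 rad and velocity of joint lid between -0.1 and 0.1 rad/s and value of joint each of key_square, key_round, key_bar below 0.0015 m and distance of index_tip from where it was at the start of the episode below 0.008 m); the arm keeps its last pose, push and grip.
It fails at once if two keys down at the same time (value of joint each of key_square, key_round above 0.0025 m or value of joint each of key_round, key_bar above 0.0025 m or value of joint each of key_square, key_bar above 0.0025 m).
It fails at once if a key pressed while the lid is raised (value of joint lid above 0.1 rad and value of joint any of key_square, key_round, key_bar above 0.0025 m).
It fails at once if the index arm's tip moved by more than 8 mm (distance of index_tip from where it was at the start of the episode above 0.008 m).
It fails at once if a bystander moved by more than 30 mm or tipped (distance of any of bottle, dish, carton from where it was at the start of the episode above 0.03 m or angle between any of bottle, dish, carton's own z axis and vertical above 0.5 rad).
It also fails if it takes over 58 s, if anything falls off the work surface, if the arm or the gripper's body presses on something with over 40 N, if the wrist force passes 120 N, or if a joint passes its speed limit or range.

## Working session

There is one attempt and no reset: what is moved stays moved. The work goes in short steps, Python scripts to look and compute and a tool call to move; the robot and the scene stay as the last step left them, time stands still between calls to the robot, and variables do not carry over. Pictures are saved under pics/ and viewed, and the job is handed in when it is done.

Besides the shell and the picture viewer there is one more tool, called after "Emit:" as name([rows], argument=value, ...), one row to a line, values as JSON. arm_command: Moves the arm, as the interface text tells. Its arguments: {"type":"object","properties":{"deltas":{"type":"array","items":{"type":"object","properties":{"xyz":{"type":"array","items":{"type":"number"}},"turn":{"type":"number"},"jaw":{"type":"number"}}}},"force":{"type":"number"}},"required":["deltas"]}

```bash
mkdir -p pics; ls; python3 - <<'E'
from cell import observe,get_image
import cv2,numpy as np
o=observe();print(o)
for n in("scene","top"):
    g=get_image(n);cv2.imwrite(f"pics/{n}0.png",g["frame"][:,:,::-1]);np.savez(f"{n}0.npz",**g);print(g["camera_matrix"],g["cam_to_world"])
E
```

```text
pics
{'clock': 0.0, 'joints': array([-1.38458856,  0.43521487,  0.02494444,  1.57411716, -0.01162331,
        1.13400154, -0.07511971]), 'dq': array([-0.00048354, -0.00175566,  0.00125734, -0.00016483, -0.00041331,
       -0.00041965, -0.00021817]), 'joint_efforts': array([ 5.16036835e-05, -6.67837930e+01,  9.84945931e-01, -3.14455605e+01,
       -6.05812389e-02,  4.28121944e-02,  1.20878394e-04]), 'position': array([0.17788877, 0.59860076, 0.22594192]), 'ee_rot': array([-4.52180523e-01, -3.10875927e+00,  2.50005300e-03]), 'force': array([0.22978649, 0.2387681 , 0.05707632]), 'ft_torque': array([-0.10236641,  0.022351  , -0.05612744]), 'width': 1.0020505549446375}
[[379.10686037   0.         282.86543387]
 [  0.         379.10686037 210.40927919]
 [  0.           0.           1.        ]] [[ 0.77965903  0.3714242  -0.50415856  0.06265725]
 [-0.62619596  0.45828834 -0.63075385 -0.53650593]
 [-0.00322726  0.80747499  0.58989298  0.6097466 ]
 [ 0.          0.          0.          1.        ]]
[[406.65162697   0.         282.11352554]
 [  0.         406.65162697 209.49219044]
 [  0.           0.           1.        ]] [[ 0.00870962  0.98370015 -0.17960555  0.32951898]
 [-0.99946111  0.00287899 -0.03269864 -0.02273029]
 [-0.03164857  0.17979356  0.98319512  0.93469488]
 [ 0.          0.          0.          1.        ]]
```

View pics/scene0.png

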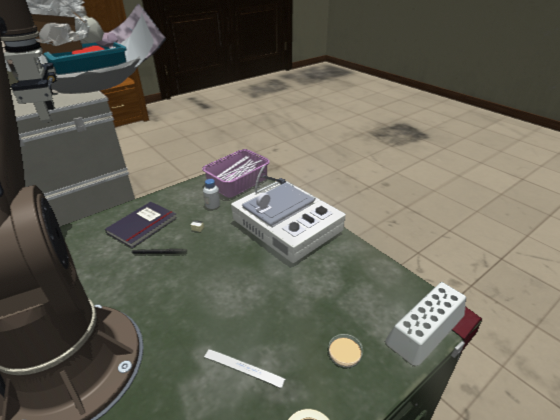

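View pics/top0.png

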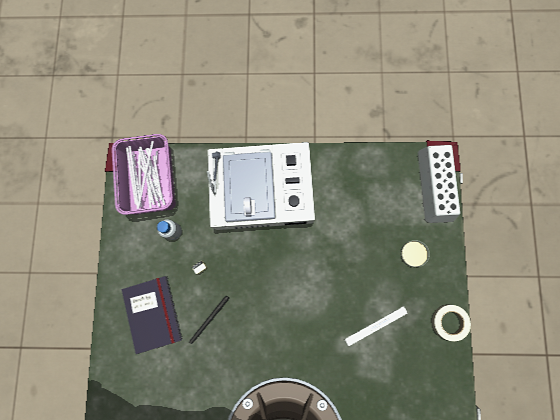

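The instrument sits at top-image columns 208–315, rows 143–230. Its keys are near (292,160) square, (293,181) bar and (294,201) round, and the grip is near (249,207). I'll zoom in and measure.

```bash
cat > h.py <<'E'
import numpy as np,cv2
def load(n): return dict(np.load(n))
def cloud(g):
    d=g["depth"];K=g["camera_matrix"];v,u=np.indices(d.shape)
    p=np.stack([(u-K[0,2])/K[0,0]*d,-(v-K[1,2])/K[1,1]*d,-d],-1)
    T=g["cam_to_world"];return p@T[:3,:3].T+T[:3,3]
E
python3 - <<'E'
from h import *
a=load("top0.npz");b=load("scene0.npz")
A=cv2.resize(a["frame"][135:240,200:325,::-1],None,fx=6,fy=5.7,interpolation=cv2.INTER_CUBIC);cv2.imwrite("pics/tz.png",A)
B=cv2.resize(b["frame"][160:270,225:355,::-1],None,fx=6,fy=5.4,interpolation=cv2.INTER_CUBIC);cv2.imwrite("pics/sz.png",B)
P=cloud(a);print(P.shape)
for u,v in [(292,160),(293,181),(294,201),(249,207),(249,200),(240,170),(260,190),(215,160),(213,190),(215,170),(300,220),(220,220)]: print(u,v,P[v,u].round(4))
# white body top: z in .055-.08
m=(P[...,2]>.05)&(P[...,2]<.078)&(np.indices(m.shape)[1]>200)&(np.indices(m.shape)[1]<325) if False else None
uu=np.indices(P.shape[:2])
m=(P[...,2]>.045)&(P[...,2]<.08)&(uu[1]>204)&(uu[1]<320)&(uu[0]>138)&(uu[0]<235)
r=cv2.minAreaRect(P[m][:,:2].astype(np.float32)*1000);print(r,cv2.boxPoints(r))
E
```

```text
(420, 560, 3)
292 160 [ 0.5975 -0.0149  0.0741]
293 181 [ 0.5501 -0.0173  0.0733]
294 201 [ 0.5055 -0.0196  0.0738]
249 207 [0.4842 0.0727 0.1152]
249 200 [0.4993 0.0733 0.1137]
240 170 [0.575  0.0994 0.0733]
260 190 [0.53   0.0545 0.073 ]
215 160 [0.6018 0.1582 0.0608]
213 190 [0.5252 0.1534 0.0926]
215 170 [0.567  0.149  0.1015]
300 220 [ 0.4661 -0.0328  0.0603]
220 220 [0.4652 0.1417 0.0621]
((547.6812744140625, 55.843841552734375), (181.89938354492188, 230.16476440429688), 3.9676904678344727) [[448.98657 164.35722]
 [464.9126  -65.25588]
 [646.376   -52.66954]
 [630.44995 176.94357]]
```

View pics/tz.png

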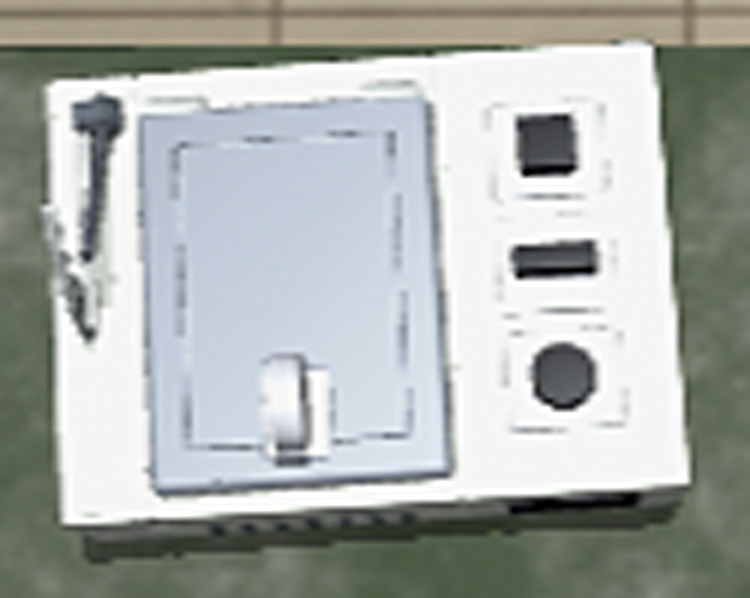

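View pics/sz.png

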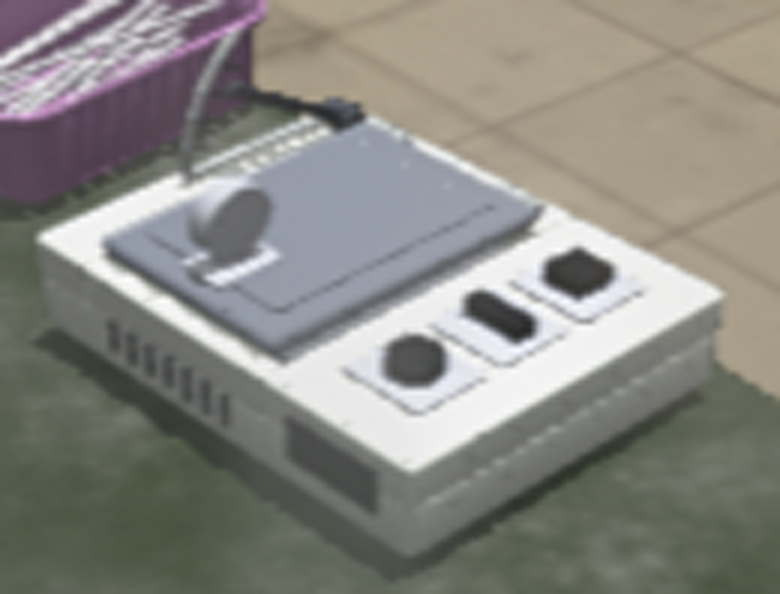

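Seen from above, from back to front, the keys are square, bar, round. The disc is at about (249,203), and the index arm runs from about (215,155) to (214,180). Next I'll fit the instrument frame, key centres, grip, index angle and quadrant height.

```bash
cat >> h.py <<'E'
C=np.array([.5477,.0558]);YAW=np.deg2rad(3.6)
def loc(P):
    c,s=np.cos(YAW),np.sin(YAW);q=P.copy();d=P[...,:2]-C
    q[...,0]=c*d[...,0]+s*d[...,1];q[...,1]=-s*d[...,0]+c*d[...,1];return q
E
python3 - <<'E'
from h import *
for n in("top0.npz","scene0.npz"):
    g=load(n);P=cloud(g);L=loc(P);f=g["frame"].astype(int);lum=f.sum(-1)/3
    box=(abs(L[...,0])<.1)&(abs(L[...,1])<.125)
    top=box&(L[...,2]>.057)&(L[...,2]<.064)
    print(n,"top z",np.median(P[top][:,2]), "local ext",np.percentile(L[top][:,:2],[0.5,99.5],axis=0).round(4).tolist())
    k=box&(lum<75)&(L[...,2]>.069)&(L[...,2]<.078)&(L[...,1]<-.04)
    nl,lab,st,ce=cv2.connectedComponentsWithStats(k.astype(np.uint8))
    for i in range(1,nl):
        if st[i,4]>15:
            q=P[lab==i];mid=(q.min(0)+q.max(0))/2;print(" key px",ce[i].round(1),st[i],mid.round(4),loc(mid[None])[0].round(4))
    d=box&(L[...,2]>.085)&(abs(L[...,1]-.02)<.05)
    q=L[d];print(" disc local min/max",q.min(0).round(4),q.max(0).round(4),"med",np.median(P[d],0).round(4))
    lid=box&(L[...,2]>.07)&(L[...,2]<.076)&(L[...,1]>-.035)&(L[...,1]<.09);print(" lid z",np.median(L[lid][:,2]),L[lid].min(0),L[lid].max(0))
    w=(abs(L[...,0])<.1)&(L[...,1]>.08)&(L[...,1]<.14)&(L[...,2]>.066)
    q=L[w];o=np.argsort(q[:,0])
    for uv,row,l in zip(np.argwhere(w)[o],q[o],lum[w][o]): print("   ",uv[::-1],row.round(4),int(l))
E
```

```text
top0.npz top z 0.06035033242605181 local ext [[-0.0888, -0.114], [0.089, 0.1133]]
 key px [290.  157.8] [286 155   9   8  43] [ 0.6012 -0.0104  0.0727] [ 0.0493 -0.0694  0.0727]
 key px [290.9 178.3] [286 178  13   2  19] [ 0.5559 -0.0151  0.0734] [ 0.0037 -0.0712  0.0734]
 disc local min/max [-0.0726  0.0183  0.0903] [-0.0386  0.0297  0.119 ] med [0.4883 0.0752 0.1123]
 lid z 0.0731724238267153 [-0.08200515 -0.02998369  0.07000194] [0.0753427  0.08984002 0.07599455]
    [215 194] [-0.0199  0.099   0.0698] 145
    [214 194] [-0.0199  0.1012  0.0702] 104
    [214 193] [-0.0198  0.0994  0.0792] 52
    [216 194] [-0.0194  0.0974  0.0668] 237
    [213 192] [-0.0187  0.1005  0.0843] 88
    [215 193] [-0.0185  0.0984  0.0731] 84
    [214 192] [-0.0181  0.0989  0.0813] 118
    [214 191] [-0.0178  0.0974  0.0891] 183
    [213 191] [-0.0175  0.0996  0.0888] 85
    [215 192] [-0.0173  0.0975  0.0775] 149
    [216 193] [-0.0172  0.0973  0.0673] 201
    [212 190] [-0.0165  0.1006  0.0942] 91
    [213 190] [-0.0163  0.0988  0.0926] 86
    [214 190] [-0.0155  0.0974  0.0889] 175
    [216 192] [-0.
[... 15176 characters left out ...]
.0861 0.0679] 64
    [281 181] [0.0637 0.0907 0.0688] 58
    [283 181] [0.0643 0.0833 0.0719] 77
    [279 179] [0.0646 0.0998 0.0706] 87
    [282 180] [0.0652 0.0883 0.0724] 80
    [282 181] [0.0662 0.0894 0.0683] 79
    [281 179] [0.0665 0.0938 0.0726] 97
    [279 178] [0.068  0.1036 0.0707] 115
    [280 179] [0.0684 0.0999 0.069 ] 93
    [282 179] [0.0691 0.0926 0.072 ] 100
    [283 180] [0.0694 0.0889 0.0704] 92
    [284 181] [0.0699 0.0854 0.0686] 59
    [280 178] [0.0702 0.1019 0.0706] 114
    [284 180] [0.0707 0.0863 0.071 ] 85
    [281 178] [0.0713 0.099  0.0714] 105
    [283 179] [0.0722 0.092  0.071 ] 97
    [284 179] [0.073  0.0888 0.0721] 89
    [285 181] [0.0741 0.086  0.0666] 83
```

Both cameras agree. The instrument centre is (0.548, 0.056) with a yaw of about 3.6°, and key tops are at z ≈ 0.073. In the instrument frame the keys are at x = +46 mm (square), 0 (bar) and −46 mm (round), with y ≈ −73 mm. The index angle is roughly 0.52 rad. Next is a helper for tool-axis deltas, with a cleaner index fit.

```bash
cat >> h.py <<'E'
def wpt(x,y,z):
    c,s=np.cos(YAW),np.sin(YAW);return np.array([C[0]+c*x-s*y,C[1]+s*x+c*y,z])
def delta(target,yaw=None):
    from cell import observe
    from scipy.spatial.transform import Rotation as Rn
    o=observe();R=Rn.from_rotvec(o["ee_rot"]).as_matrix()
    y=R[:,1];a=np.degrees(np.arctan2(y[1],y[0]));des=90+np.degrees(YAW)
    print("t",round(o["clock"],2),"pos",o["position"].round(4),"F",o["force"].round(1),"w",round(o["width"],3),"tilt",R[:,2].round(3))
    print("  delta cm",(R.T@(np.asarray(target)-o["position"])*100).round(2),"turn",round(a-des,2))
E
python3 - <<'E'
from h import *
for n in("top0.npz","scene0.npz"):
    L=loc(cloud(load(n)));q=L[(L[...,0]>.003)&(L[...,0]<.055)&(L[...,1]>.0875)&(L[...,1]<.0955)&(L[...,2]>.078)]
    m=cv2.fitLine(q[:,[0,2]].astype(np.float32),cv2.DIST_HUBER,0,.002,.001).ravel();print(n,len(q),m,"ang",np.arctan(-m[1]/m[0]), "ang via pivot of centroid",np.arctan2(m[3]-.066,.07-m[2]),"min x",q[:,0].min())
print(wpt(.046,-.073,.1),wpt(0,-.073,.1),wpt(-.046,-.073,.1))
delta(wpt(.046,-.073,.12))
E
```

```text
top0.npz 55 [ 0.84352285 -0.5370933   0.02877366  0.09762236] ang 0.5669874 ang via pivot of centroid 0.6543194 min x 0.0032023799127447457
scene0.npz 36 [ 0.8539238  -0.5203981   0.02087109  0.09669881] ang 0.547317 ang via pivot of centroid 0.5585004 min x 0.003627534894710285
[ 0.59819294 -0.01416759  0.1       ] [ 0.55228371 -0.01705595  0.1       ] [ 0.50637448 -0.01994432  0.1       ]
t 0.1 pos [0.1779 0.5987 0.226 ] F [ 0.9 -0.5 -0.3] w 1.001 tilt [-0.    -0.001 -1.   ]
  delta cm [-57.74 -46.76  10.67] turn -20.15
```

Emit:
arm_command([
  {"xyz":[-3,-2.4,0],"turn":-4,"jaw":255},
  {"xyz":[-6,-4.8,0],"turn":-8,"jaw":255},
  {"xyz":[-9,-7.2,0.5],"turn":-12,"jaw":255},
  {"xyz":[-12,-9.7,1],"turn":-16,"jaw":255},
  {"xyz":[-15,-12.2,1],"turn":-20,"jaw":255},
], force=20)

```text
clock: 0.52
position: [0.2873, 0.4367, 0.2151]
ee_rot: [0.101, -3.139, 0.005]
force: [1.1, 0.5, -0.5]
width: 0.691
```

```bash
python3 -c "
from h import *
delta(wpt(.046,-.073,.12))"
```

```text
t 0.52 pos [0.2873 0.4367 0.2151] F [ 1.1  0.5 -0.5] w 0.691 tilt [-0.001 -0.003 -1.   ]
  delta cm [-28.15 -46.95   9.61] turn 0.07
```

Emit:
arm_command([
  {"xyz":[-2,-3.4,0],"turn":0,"jaw":255},
  {"xyz":[-4.1,-6.8,0],"turn":0,"jaw":255},
  {"xyz":[-6.2,-10.3,0],"turn":0,"jaw":255},
  {"xyz":[-8.3,-13.8,0],"turn":0,"jaw":255},
  {"xyz":[-10.4,-17.3,0],"turn":0,"jaw":255},
])

```text
clock: 0.93
position: [0.4027, 0.2688, 0.2154]
ee_rot: [0.101, -3.139, 0.005]
force: [1.6, 0.9, -1.0]
width: 0.322
```

Emit:
arm_command([
  {"xyz":[-2,-3.4,0],"turn":0,"jaw":255},
  {"xyz":[-4.1,-6.8,0],"turn":0,"jaw":255},
  {"xyz":[-6.2,-10.3,0],"turn":0,"jaw":255},
  {"xyz":[-8.3,-13.8,0],"turn":0,"jaw":255},
  {"xyz":[-10.4,-17.3,0],"turn":0,"jaw":255},
])

```text
clock: 1.35
position: [0.5181, 0.1009, 0.2157]
ee_rot: [0.101, -3.138, 0.005]
force: [0.6, 0.4, 0.3]
width: 0.01
```

```bash
python3 -c "
from h import *
delta(wpt(.046,-.073,.12))"
```

```text
t 1.35 pos [0.5181 0.1009 0.2157] F [0.6 0.4 0.3] w 0.01 tilt [-0.001 -0.003 -1.   ]
  delta cm [ -7.26 -11.97   9.59] turn 0.09
```

Emit:
arm_command([
  {"xyz":[-2,-3.4,0],"turn":0,"jaw":255},
  {"xyz":[-4.1,-6.8,1],"turn":0,"jaw":255},
  {"xyz":[-6.2,-10.3,2.5],"turn":0,"jaw":255},
  {"xyz":[-7.3,-12,5],"turn":0,"jaw":255},
  {"xyz":[-7.3,-12,8],"turn":0,"jaw":255},
])

```text
clock: 1.77
position: [0.602, -0.021, 0.1361]
ee_rot: [-0.09, 3.137, -0.01]
force: [0.7, 0.6, 0.0]
width: 0.008
```

```bash
python3 - <<'E'
from h import *
from cell import get_image
delta(wpt(.046,-.073,.08))
g=get_image("scene");f=g["frame"][100:300,180:420,::-1];cv2.imwrite("pics/a1.png",cv2.resize(f,None,fx=3,fy=2.9))
E
```

```text
t 1.77 pos [ 0.602  -0.021   0.1361] F [0.7 0.6 0. ] w 0.008 tilt [ 0.003 -0.006 -1.   ]
  delta cm [0.35 0.74 5.61] turn -0.31
```

View pics/a1.png

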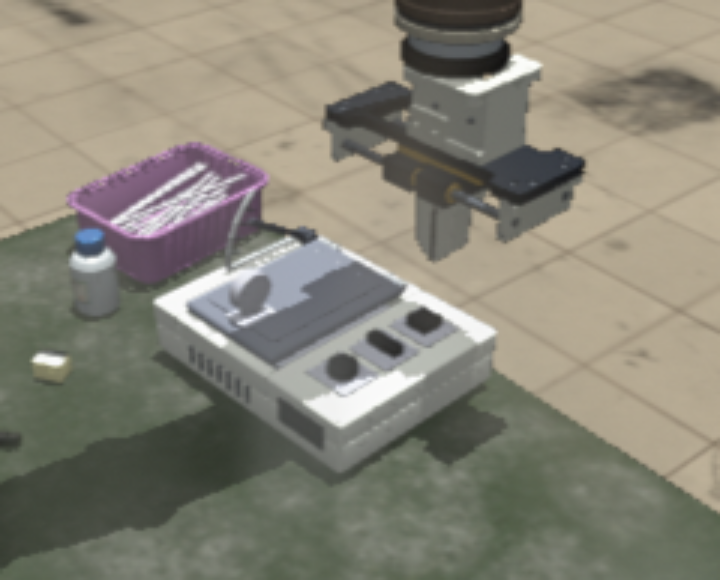

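The closed fingers hang above the square key (crop (440,250) over key (425,320)), with the scene undisturbed. I'll descend.

Emit:
arm_command([
  {"xyz":[0.3,0.7,2],"turn":0,"jaw":255},
  {"xyz":[0.3,0.7,4],"turn":0,"jaw":255},
  {"xyz":[0.3,0.7,5],"turn":0,"jaw":255},
  {"xyz":[0.3,0.7,5.2],"turn":0,"jaw":255},
  {"xyz":[0.3,0.7,5.2],"turn":0,"jaw":255},
])

```text
clock: 2.23
position: [0.5926, -0.011, 0.0774]
ee_rot: [0.094, -3.131, 0.008]
force: [-0.2, 0.6, 0.8]
width: 0.008
```

```bash
python3 -c "
from h import *
delta(wpt(.046,-.073,.068))"
```

```text
t 2.23 pos [ 0.5926 -0.011   0.0774] F [-0.2  0.6  0.8] w 0.008 tilt [-0.009 -0.005 -1.   ]
  delta cm [-0.55 -0.34  0.94] turn -0.15
```

Emit:
arm_command([
  {"xyz":[-0.2,-0.1,0],"turn":0,"jaw":255},
  {"xyz":[-0.4,-0.2,0],"turn":0,"jaw":255},
  {"xyz":[-0.5,-0.3,0.3],"turn":0,"jaw":255},
  {"xyz":[-0.5,-0.3,0.5],"turn":0,"jaw":255},
  {"xyz":[-0.5,-0.3,0.7],"turn":0,"jaw":255},
])

```text
clock: 2.65
position: [0.5985, -0.014, 0.0708]
ee_rot: [0.094, -3.133, 0.008]
force: [1.9, -0.6, 2.6]
width: 0.004
```

```bash
python3 -c "
from h import *
delta(wpt(.046,-.073,.068))"
```

```text
t 2.65 pos [ 0.5985 -0.014   0.0708] F [ 1.9 -0.6  2.6] w 0.004 tilt [-0.007 -0.005 -1.   ]
  delta cm [ 0.03 -0.02  0.28] turn -0.16
```

Emit:
arm_command([
  {"xyz":[0,0,0.2],"turn":0,"jaw":255},
  {"xyz":[0,0,0.4],"turn":0,"jaw":255},
  {"xyz":[0,0,0.4],"turn":0,"jaw":255},
])

```text
clock: 2.9
position: [0.5986, -0.0139, 0.0681]
ee_rot: [0.094, -3.134, 0.007]
force: [-5.0, 0.6, 15.0]
width: 0.005
```

```bash
python3 -c "
from h import *
delta(wpt(.046,-.073,.068))"
```

```text
t 2.9 pos [ 0.5986 -0.0139  0.0681] F [-5.   0.6 15. ] w 0.005 tilt [-0.006 -0.005 -1.   ]
  delta cm [ 0.04 -0.02  0.01] turn -0.17
```

Fully down: z = 0.068 with a hard stop at 15 N. I'll hold briefly, lift and go over the bar to the round key.

Emit:
arm_command([
  {"xyz":[0,0,0],"turn":0,"jaw":255},
  {"xyz":[0,0,-1],"turn":0,"jaw":255},
  {"xyz":[0,0,-2.5],"turn":0,"jaw":255},
  {"xyz":[2.5,0,-3],"turn":0,"jaw":255},
  {"xyz":[5.5,0,-3],"turn":0,"jaw":255},
])

```text
clock: 3.32
position: [0.5458, -0.0169, 0.0999]
ee_rot: [0.095, -3.138, 0.008]
force: [-1.0, 0.5, -0.4]
width: 0.005
```

```bash
python3 -c "
from h import *
delta(wpt(-.046,-.073,.080))"
```

```text
t 3.32 pos [ 0.5458 -0.0169  0.0999] F [-1.   0.5 -0.4] w 0.005 tilt [-0.002 -0.005 -1.   ]
  delta cm [ 3.95 -0.05  2.01] turn -0.14
```

Emit:
arm_command([
  {"xyz":[2,0,0],"turn":0,"jaw":255},
  {"xyz":[3.5,0,0],"turn":0,"jaw":255},
  {"xyz":[3.9,0,0],"turn":0,"jaw":255},
  {"xyz":[3.9,0,1],"turn":0,"jaw":255},
  {"xyz":[3.9,0,1.8],"turn":0,"jaw":255},
])

```text
clock: 3.73
position: [0.508, -0.0192, 0.0818]
ee_rot: [0.095, -3.139, 0.007]
force: [0.7, 0.1, 0.7]
width: 0.006
```

```bash
python3 -c "
from h import *
delta(wpt(-.046,-.073,.068))"
```

```text
t 3.73 pos [ 0.508  -0.0192  0.0818] F [0.7 0.1 0.7] w 0.006 tilt [-0.001 -0.005 -1.   ]
  delta cm [ 0.17 -0.06  1.38] turn -0.13
```

Emit:
arm_command([
  {"xyz":[0.1,0,0.5],"turn":0,"jaw":255},
  {"xyz":[0.1,0,0.9],"turn":0,"jaw":255},
  {"xyz":[0.1,0,1.2],"turn":0,"jaw":255},
  {"xyz":[0.1,0,1.4],"turn":0,"jaw":255},
  {"xyz":[0.1,0,1.5],"turn":0,"jaw":255},
])

```text
clock: 4.15
position: [0.5077, -0.0191, 0.0676]
ee_rot: [0.095, -3.14, 0.006]
force: [-7.7, 1.3, 29.5]
width: 0.007
```

```bash
python3 -c "
from h import *
delta(wpt(-.046,-.073,.068))"
```

```text
t 4.15 pos [ 0.5077 -0.0191  0.0676] F [-7.7  1.3 29.5] w 0.007 tilt [-0.    -0.004 -1.   ]
  delta cm [ 0.14 -0.08 -0.04] turn -0.13
```

Emit:
arm_command([
  {"xyz":[0,0,-0.05],"turn":0,"jaw":255},
  {"xyz":[0,0,-1],"turn":0,"jaw":255},
  {"xyz":[0,0,-2.2],"turn":0,"jaw":255},
  {"xyz":[-2,0,-2.2],"turn":0,"jaw":255},
  {"xyz":[-4,0,-2.2],"turn":0,"jaw":255},
])

```text
clock: 4.57
position: [0.5481, -0.0167, 0.0907]
ee_rot: [-0.095, 3.14, -0.006]
force: [0.9, -0.8, -0.5]
width: 0.003
```

```bash
python3 -c "
from h import *
delta(wpt(0,-.073,.080))"
```

```text
t 4.57 pos [ 0.5481 -0.0167  0.0907] F [ 0.9 -0.8 -0.5] w 0.003 tilt [ 0.001 -0.004 -1.   ]
  delta cm [-0.41 -0.06  1.07] turn -0.14
```

Emit:
arm_command([
  {"xyz":[-0.3,0,0],"turn":0,"jaw":255},
  {"xyz":[-0.4,0,0],"turn":0,"jaw":255},
  {"xyz":[-0.4,0,0.8],"turn":0,"jaw":255},
  {"xyz":[-0.4,0,1.4],"turn":0,"jaw":255},
  {"xyz":[-0.4,0,1.8],"turn":0,"jaw":255},
])

```text
clock: 4.98
position: [0.5508, -0.0166, 0.0715]
ee_rot: [0.095, -3.139, 0.006]
force: [-1.0, 0.7, 0.1]
width: 0.003
```

```bash
python3 -c "
from h import *
delta(wpt(0,-.073,.068))"
```

```text
t 4.98 pos [ 0.5508 -0.0166  0.0715] F [-1.   0.7  0.1] w 0.003 tilt [-0.001 -0.004 -1.   ]
  delta cm [-0.15 -0.05  0.35] turn -0.15
```

Emit:
arm_command([
  {"xyz":[0,0,0.25],"turn":0,"jaw":255},
  {"xyz":[0,0,0.45],"turn":0,"jaw":255},
  {"xyz":[0,0,0.5],"turn":0,"jaw":255},
])

```text
clock: 5.23
position: [0.5507, -0.0167, 0.0676]
ee_rot: [0.094, -3.139, 0.006]
force: [-6.8, 0.7, 24.9]
width: 0.004
```

```bash
python3 -c "
from h import *
delta(wpt(0,-.073,.068))"
```

```text
t 5.23 pos [ 0.5507 -0.0167  0.0676] F [-6.8  0.7 24.9] w 0.004 tilt [-0.001 -0.004 -1.   ]
  delta cm [-0.15 -0.04 -0.04] turn -0.17
```

Bar key bottomed too, at z = 0.0676 and 25 N. I'll lift and go above the disc.

Emit:
arm_command([
  {"xyz":[0,0,0],"turn":0,"jaw":255},
  {"xyz":[0,0,-2],"turn":0,"jaw":255},
  {"xyz":[0,0,-5],"turn":0,"jaw":255},
  {"xyz":[0,0,-8],"turn":0,"jaw":200},
  {"xyz":[0,0,-9],"turn":0,"jaw":105},
])

```text
clock: 5.65
position: [0.5521, -0.0166, 0.1611]
ee_rot: [-0.093, 3.137, -0.005]
force: [1.4, -0.1, 1.2]
width: 0.104
```

```bash
python3 -c "
from h import *
delta(wpt(-.055,.0235,.150))"
```

```text
t 5.65 pos [ 0.5521 -0.0166  0.1611] F [ 1.4 -0.1  1.2] w 0.104 tilt [ 0.003 -0.003 -1.   ]
  delta cm [5.51 9.59 1.06] turn -0.19
```

Emit:
arm_command([
  {"xyz":[1.5,2.7,0],"turn":0,"jaw":105},
  {"xyz":[3.2,5.5,0],"turn":0,"jaw":105},
  {"xyz":[4.8,8.3,0],"turn":0,"jaw":105},
  {"xyz":[5.5,9.5,0],"turn":0,"jaw":105},
  {"xyz":[5.5,9.6,0],"turn":0,"jaw":105},
])

```text
clock: 6.07
position: [0.4888, 0.0791, 0.16]
ee_rot: [-0.101, 3.139, -0.003]
force: [-0.5, 0.1, 0.4]
width: 0.461
```

```bash
python3 - <<'E'
from h import *
from cell import get_image
delta(wpt(-.055,.0235,.083))
for n,(a,b,c,d) in(("scene",(100,260,190,390)),("top",(130,240,190,330))):
    g=get_image(n);cv2.imwrite(f"pics/b_{n}.png",cv2.resize(g["frame"][a:b,c:d,::-1],None,fx=3.5,fy=3.5,interpolation=cv2.INTER_CUBIC))
E
```

```text
t 6.07 pos [0.4888 0.0791 0.16  ] F [-0.5  0.1  0.4] w 0.461 tilt [ 0.001 -0.002 -1.   ]
  delta cm [-0.23 -0.33  7.7 ] turn 0.09
```

View pics/b_scene.png

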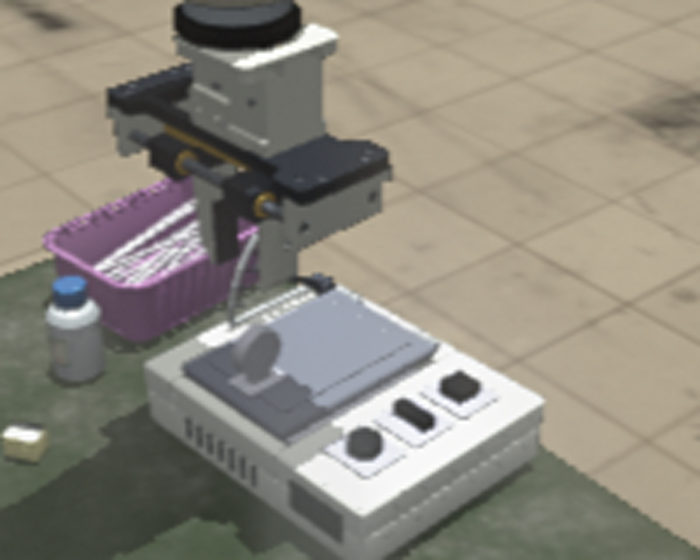

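View pics/b_top.png

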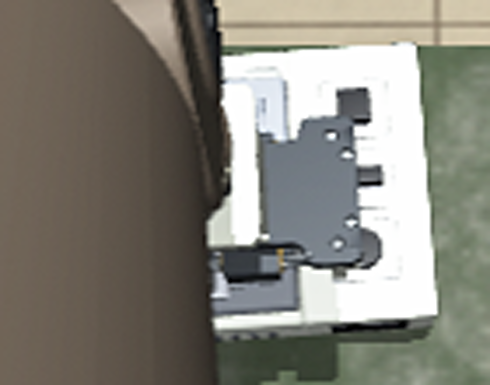

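The fingers straddle the disc's plane above it, and the lid is still shut with all keys up. The disc shows at scene crop (258,350) with the fingers at (215,220) and (275,250). I'll descend around the disc.

Emit:
arm_command([
  {"xyz":[-0.2,-0.3,1],"turn":0,"jaw":105},
  {"xyz":[-0.2,-0.3,2.5],"turn":0,"jaw":105},
  {"xyz":[-0.2,-0.3,4],"turn":0,"jaw":105},
  {"xyz":[-0.2,-0.3,5.5],"turn":0,"jaw":105},
  {"xyz":[-0.2,-0.3,6.5],"turn":0,"jaw":105},
])

```text
clock: 6.58
position: [0.4933, 0.071, 0.0933]
ee_rot: [-0.092, 3.139, -0.007]
force: [0.2, 0.2, 0.7]
width: 0.585
```

```bash
python3 -c "
from h import *
delta(wpt(-.055,.0235,.081))"
```

```text
t 6.58 pos [0.4933 0.071  0.0933] F [0.2 0.2 0.7] w 0.585 tilt [ 0.001 -0.005 -1.   ]
  delta cm [0.17 0.5  1.22] turn -0.25
```

Emit:
arm_command([
  {"xyz":[0.2,0.4,0.4],"turn":0,"jaw":105},
  {"xyz":[0.2,0.5,0.8],"turn":0,"jaw":105},
  {"xyz":[0.2,0.5,1.1],"turn":0,"jaw":105},
  {"xyz":[0.2,0.5,1.2],"turn":0,"jaw":105},
])

```text
clock: 6.92
position: [0.4913, 0.0758, 0.0811]
ee_rot: [-0.092, 3.139, -0.007]
force: [0.1, 0.7, 0.2]
width: 0.587
```

```bash
python3 -c "
from h import *
delta(wpt(-.055,.0235,.081))"
```

```text
t 6.92 pos [0.4913 0.0758 0.0811] F [0.1 0.7 0.2] w 0.587 tilt [ 0.002 -0.005 -1.   ]
  delta cm [-0.01  0.    0.01] turn -0.25
```

Emit:
arm_command([
  {"xyz":[0,0,0],"turn":0,"jaw":180},
  {"xyz":[0,0,0],"turn":0,"jaw":200},
  {"xyz":[0,0,0],"turn":0,"jaw":215},
  {"xyz":[0,0,0],"turn":0,"jaw":215},
  {"xyz":[0,0,0],"turn":0,"jaw":215},
], force=8)

```text
clock: 7.33
position: [0.4915, 0.0759, 0.0814]
ee_rot: [-0.092, 3.138, -0.007]
force: [1.1, 0.5, 0.2]
width: 0.274
```

Emit:
arm_command([
  {"xyz":[0,0,0],"turn":0,"jaw":255},
  {"xyz":[0,0,0],"turn":0,"jaw":255},
  {"xyz":[0,0,0],"turn":0,"jaw":255},
], force=8)

```text
clock: 7.58
position: [0.4914, 0.0779, 0.0816]
ee_rot: [-0.095, 3.138, -0.004]
force: [-1.4, 6.5, 0.2]
width: 0.131
```

Jaws stopped at 12 mm, which matches the disc thickness. A 6.5 N side load means I'm slightly off in y, so I'll relax by re-basing, then grip firmly.

Emit:
arm_command([
  {"xyz":[0,0.1,0],"turn":0,"jaw":255},
  {"xyz":[0,0.1,0],"turn":0,"jaw":255},
  {"xyz":[0,0.1,0],"turn":0,"jaw":255},
], force=30)

```text
clock: 7.83
position: [0.4914, 0.0781, 0.0816]
ee_rot: [-0.094, 3.138, -0.005]
force: [0.7, -5.8, 0.6]
width: 0.128
```

```bash
python3 - <<'E'
from h import *
delta(wpt(-.055,.0235,.081))
from cell import observe
p=observe()["position"];print(loc(p[None])[0])
E
```

```text
t 7.83 pos [0.4914 0.0781 0.0816] F [ 0.7 -5.8  0.6] w 0.128 tilt [ 0.002 -0.003 -1.   ]
  delta cm [ 0.02 -0.22  0.06] turn -0.16
[-0.05475002  0.02574112  0.08156054]
```

Centred hold on the disc. I'll raise along the arc about the hinge in small steps.

Emit:
arm_command([
  {"xyz":[-0.1,0,-0.4],"turn":0,"jaw":255},
  {"xyz":[-0.25,0,-0.8],"turn":0,"jaw":255},
  {"xyz":[-0.41,0,-1.23],"turn":0,"jaw":255},
  {"xyz":[-0.65,0,-1.8],"turn":0,"jaw":255},
  {"xyz":[-0.94,0,-2.41],"turn":0,"jaw":255},
], force=30)

```text
clock: 8.25
position: [0.5003, 0.0786, 0.1059]
ee_rot: [-0.095, 3.139, -0.006]
force: [2.5, -2.0, -10.1]
width: 0.128
```

```bash
cat >> h.py <<'E'
def lid():
    from cell import observe
    p=loc(observe()["position"][None])[0];x=.07-p[0];z=p[2]+.019-.066
    print("loc",p.round(4),"r",round(np.hypot(x,z),4),"theta",round(np.arctan2(z,x)-.2704,3))
E
python3 - <<'E'
from h import *
for th in(.3,.4,.5,.55): a=.2704+th;print(th);delta(wpt(.07-.1295*np.cos(a),.0257,.047+.1295*np.sin(a)))
lid()
E
```

```text
0.3
t 8.25 pos [0.5003 0.0786 0.1059] F [  2.5  -2.  -10.1] w 0.128 tilt [ 0.001 -0.004 -1.   ]
  delta cm [-0.69 -0.01 -1.1 ] turn -0.15
0.4
t 8.25 pos [0.5003 0.0786 0.1059] F [  2.5  -2.  -10.1] w 0.128 tilt [ 0.001 -0.004 -1.   ]
  delta cm [-1.44 -0.01 -2.16] turn -0.15
0.5
t 8.25 pos [0.5003 0.0786 0.1059] F [  2.5  -2.  -10.1] w 0.128 tilt [ 0.001 -0.004 -1.   ]
  delta cm [-2.29 -0.01 -3.13] turn -0.15
0.55
t 8.25 pos [0.5003 0.0786 0.1059] F [  2.5  -2.  -10.1] w 0.128 tilt [ 0.001 -0.004 -1.   ]
  delta cm [-2.76 -0.01 -3.58] turn -0.15
loc [-0.0459  0.0258  0.1059] r 0.13 theta 0.2
```

Lid at about 0.20 rad with forces as expected. I'll continue to about 0.5.

Emit:
arm_command([
  {"xyz":[-0.33,0,-0.55],"turn":0,"jaw":255},
  {"xyz":[-0.69,0,-1.1],"turn":0,"jaw":255},
  {"xyz":[-1.05,0,-1.64],"turn":0,"jaw":255},
  {"xyz":[-1.44,0,-2.16],"turn":0,"jaw":255},
  {"xyz":[-1.85,0,-2.66],"turn":0,"jaw":255},
])

```text
clock: 8.67
position: [0.5182, 0.0799, 0.1327]
ee_rot: [0.095, -3.139, 0.006]
force: [-2.0, -0.6, -10.0]
width: 0.125
```

```bash
python3 - <<'E'
from h import *
from cell import get_image
lid()
for th in(.5,.55): a=.2704+th;print(th);delta(wpt(.07-.1295*np.cos(a),.0257,.047+.1295*np.sin(a)))
g=get_image("scene");np.savez("s1.npz",**g);cv2.imwrite("pics/c1.png",cv2.resize(g["frame"][110:260,210:360,::-1],None,fx=4,fy=4,interpolation=cv2.INTER_CUBIC))
E
```

```text
loc [-0.0279  0.026   0.1327] r 0.1301 theta 0.448
0.5
t 8.67 pos [0.5182 0.0799 0.1327] F [ -2.   -0.6 -10. ] w 0.125 tilt [-0.001 -0.004 -1.   ]
  delta cm [-0.5  -0.03 -0.45] turn -0.14
0.55
t 8.67 pos [0.5182 0.0799 0.1327] F [ -2.   -0.6 -10. ] w 0.125 tilt [-0.001 -0.004 -1.   ]
  delta cm [-0.96 -0.03 -0.9 ] turn -0.14
```

View pics/c1.png

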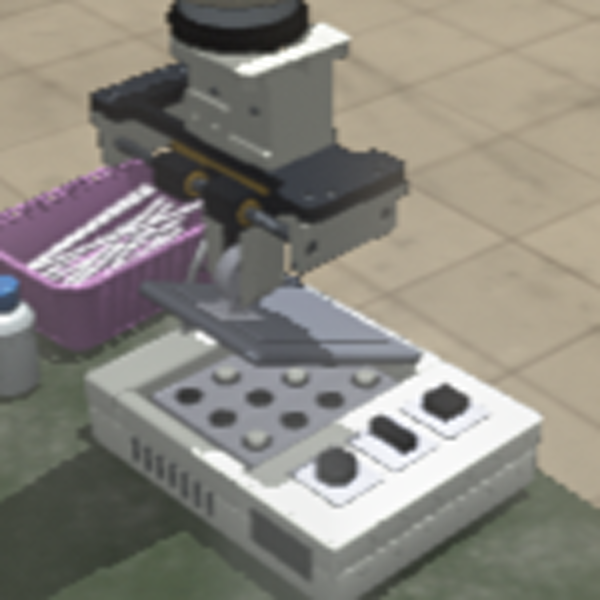

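The lid is rising cleanly: disc pinched at crop (235,265), keys up. The index arm is hidden behind the lid from this camera. Before the last bit, I'll refine the index angle by matching a projected bar model to the initial images, and check my lid angle against depth.

```bash
python3 - <<'E'
from h import *
import itertools
def proj(g,W):
    T=np.linalg.inv(g["cam_to_world"]);c=W@T[:3,:3].T+T[:3,3];K=g["camera_matrix"]
    return np.stack([K[0,0]*c[:,0]/-c[:,2]+K[0,2],K[1,1]*-c[:,1]/-c[:,2]+K[1,2]],-1)
S=8
for n,(r0,r1,c0,c1) in(("top0.npz",(140,205,195,235)),("scene0.npz",(155,200,240,300))):
    g=load(n);lum=cv2.resize(g["frame"][r0:r1,c0:c1].mean(-1).astype(np.float32),None,fx=S,fy=S,interpolation=cv2.INTER_LINEAR)
    res=[]
    for th in np.arange(.36,.68,.02):
        best=None
        for du,dv,yc in itertools.product(np.arange(-1.5,1.6,.5),np.arange(-1.5,1.6,.5),(.0905,)):
            pts=[]
            for a,b,y in itertools.product((.012,.08),(-.0035,.0035),(yc-.003,yc+.003)):
                pts.append(wpt(.07-a*np.cos(th)+b*np.sin(th)*1,y,.066+a*np.sin(th)+b*np.cos(th)))
            q=(proj(g,np.array(pts))+[du,dv]-[c0,r0]+.5)*S
            m=np.zeros(lum.shape,np.uint8);cv2.fillConvexPoly(m,cv2.convexHull(q.astype(np.int32)),1)
            ring=cv2.dilate(m,np.ones((25,25)))-cv2.dilate(m,np.ones((9,9)))
            s=lum[ring>0].mean()-lum[m>0].mean()
            if best is None or s>best[0]: best=(s,du,dv)
        res.append((round(th,2),*best))
    res.sort(key=lambda r:-r[1]);print(n);[print("  ",*[round(float(v),2) for v in r]) for r in res[:6]]
g=load("s1.npz");L=loc(cloud(g));f=g["frame"].astype(int)
# lid top plane right of gripper: local y in (-.028,-.005)
m=(L[...,1]>-.028)&(L[...,1]<0)&(L[...,0]>-.02)&(L[...,0]<.06)&(L[...,2]>.072)&(L[...,2]<.16)
q=L[m]
q=q[(q[:,2]-.066<(.07-q[:,0])*.65+.01)&(q[:,2]-.066>(.07-q[:,0])*.3)]
for lo in (0,):
    mm=cv2.fitLine(q[:,[0,2]].astype(np.float32),cv2.DIST_HUBER,0,.002,.001).ravel();print("lid depth slope",len(q),np.arctan(-mm[1]/mm[0]),mm)
E
```

```text
top0.npz
   0.54 88.63 -1.0 -1.0
   0.52 88.35 -1.0 -1.5
   0.56 87.98 -1.0 0.0
   0.5 87.43 -1.0 -1.5
   0.58 86.76 -1.0 0.5
   0.6 86.5 -1.0 1.0
scene0.npz
   0.6 48.89 1.5 1.5
   0.58 47.97 1.5 1.5
   0.56 47.47 1.5 1.0
   0.62 45.73 1.5 1.5
   0.54 45.7 1.5 0.5
   0.52 43.6 1.5 0.5
lid depth slope 129 0.44049168 [ 0.9045421  -0.42638427  0.02638693  0.09212308]
```

```bash
python3 - <<'E'
from h import *
g=load("scene0.npz");lum=g["frame"].mean(-1);K=g["camera_matrix"];T=g["cam_to_world"]
L=loc(cloud(g));c,s=np.cos(YAW),np.sin(YAW);Rl=np.array([[c,s,0],[-s,c,0],[0,0,1]])
o=Rl@(T[:3,3]-np.array([*C,0]));print(lum[168:188,262:284].astype(int))
xs=[]
for u in range(264,279):
    col=lum[172:186,u];w=np.clip(120-col,0,None)
    k=np.argmin(col);ww=np.zeros_like(w);lo,hi=max(k-3,0),k+4;ww[lo:hi]=w[lo:hi]
    v=(ww*np.arange(172,186)).sum()/ww.sum()
    d=Rl@T[:3,:3]@np.array([(u-K[0,2])/K[0,0],-(v-K[1,2])/K[1,1],-1]);t=(.089-o[1])/d[1];p=o+t*d;xs.append((p[0],p[2]))
xs=np.array(xs);m=cv2.fitLine(xs.astype(np.float32),cv2.DIST_HUBER,0,.001,.001).ravel();print(xs.round(4).tolist(),np.arctan(-m[1]/m[0]))
E
```

```text
[[157 123  85  74  74 118 137 133 129 127 128 128 127 125 124 128 133 140
  144 145 144 146]
 [140  90  76  75  74 115 132 128 125 125 128 133 133 132 130 133 139 145
  148 148 145 143]
 [113  77  78  75  74 112 128 129 130 134 136 139 140 139 140 142 144 147
  152 153 152 148]
 [ 81  71  77  74  75 116 136 139 140 142 143 144 145 145 146 147 148 149
  151 154 155 154]
 [ 68  65  66  69  75 123 146 147 147 148 148 149 149 149 149 150 151 150
  150 152 154 155]
 [ 76  75  76  73  75 129 152 152 151 151 151 152 152 152 151 151 152 151
  150 150 151 153]
 [ 77  82  81  74  73 129 154 153 152 153 154 154 153 153 153 153 153 153
  152 152 152 152]
 [ 80  89  91  81  74 123 151 154 154 154 153 153 152 152 153 154 154 153
  153 151 151 152]
 [ 80  84  72  64  68  85 128 146 147 147 150 151 152 152 152 153 152 154
  154 153 153 153]
 [ 73  71  64  60  60  58  66  71  72  85 127 145 147 151 153 154 155 151
  151 150 152 156]
 [ 77  74  72  67  62  60  58  55  54  54  64  74  84 128 149 151 147 115
  114 105 129 149]
 [ 78  79  78  75  72  81  76  68  63  58  53  51  50  58  66  75  82  87
   
[... 339 characters left out ...]
6 198 200 167 160 142 162 145
   88  62  79 107]
 [110 114 115 113 112 118 124 143 164 202 199 165 158 150 168 179 221 203
  142 118 149 162]
 [110 107 107 114 125 147 165 195 193 162 158 175 184 179 219 203 179 171
  167 162 160 160]
 [115 114 129 148 163 193 191 160 156 175 178 222 237 205 177 169 167 163
  159 159 158 158]
 [132 153 200 213 190 157 155 162 171 216 200 181 181 169 166 162 159 158
  158 158 158 158]]
[[0.0038, 0.1063], [0.0071, 0.1052], [0.0104, 0.104], [0.0136, 0.1003], [0.0169, 0.0973], [0.0203, 0.0953], [0.0237, 0.0936], [0.0271, 0.0915], [0.0304, 0.088], [0.0339, 0.0869], [0.0374, 0.0854], [0.0409, 0.0839], [0.0444, 0.0823], [0.0479, 0.0797], [0.0514, 0.0773]] 0.5477196
```

Estimates agree at 0.54–0.57, so I'll aim for 0.553.

Emit:
arm_command([
  {"xyz":[-0.3,0,-0.3],"turn":0,"jaw":255},
  {"xyz":[-0.6,0,-0.6],"turn":0,"jaw":255},
  {"xyz":[-0.85,0,-0.8],"turn":0,"jaw":255},
  {"xyz":[-0.98,0,-0.92],"turn":0,"jaw":255},
  {"xyz":[-0.98,0,-0.92],"turn":0,"jaw":255},
])

```text
clock: 9.13
position: [0.5282, 0.0807, 0.1428]
ee_rot: [0.095, -3.139, 0.005]
force: [-6.7, -1.2, -6.2]
width: 0.129
```

```bash
python3 - <<'E'
from h import *
from cell import get_image,observe
lid()
for th in(.553,): a=.2704+th;print(th);delta(wpt(.07-.1295*np.cos(a),.0257,.047+.1295*np.sin(a)))
g=get_image("top");np.savez("t2.npz",**g);cv2.imwrite("pics/d1.png",cv2.resize(g["frame"][120:250,180:330,::-1],None,fx=4,fy=4,interpolation=cv2.INTER_CUBIC))
g=get_image("scene");np.savez("s2.npz",**g);cv2.imwrite("pics/d2.png",cv2.resize(g["frame"][110:260,210:360,::-1],None,fx=4,fy=4,interpolation=cv2.INTER_CUBIC))
L=loc(cloud(g))
m=(L[...,1]>-.028)&(L[...,1]<0)&(L[...,0]>-.01)&(L[...,0]<.06)
q=L[m];q=q[(q[:,2]-.066<(.07-q[:,0])*.75+.01)&(q[:,2]-.066>(.07-q[:,0])*.4)]
mm=cv2.fitLine(q[:,[0,2]].astype(np.float32),cv2.DIST_HUBER,0,.002,.001).ravel();print("lid depth slope",len(q),np.arctan(-mm[1]/mm[0]))
E
```

```text
loc [-0.0179  0.0261  0.1428] r 0.13 theta 0.558
0.553
t 9.13 pos [0.5282 0.0807 0.1428] F [-6.7 -1.2 -6.2] w 0.129 tilt [-0.002 -0.004 -1.   ]
  delta cm [ 0.02 -0.04  0.09] turn -0.14
lid depth slope 97 0.5486894
```

View pics/d1.png

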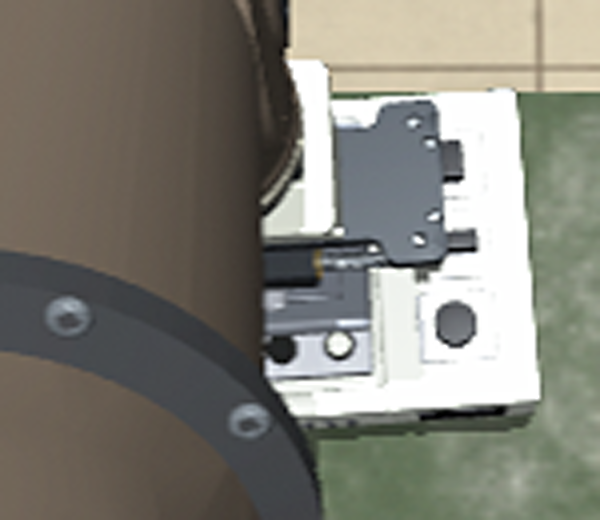

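View pics/d2.png

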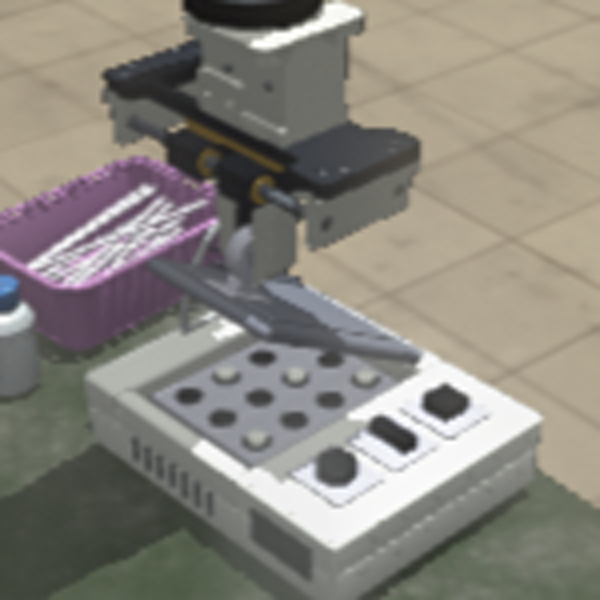

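The disc is held between the fingers at crop (240,260), the keys are up and the lid is at about 0.55 rad by both measures. I'll hold for a while to settle.

Emit:
arm_command([
  {"xyz":[0,0,0],"turn":0,"jaw":255},
  {"xyz":[0,0,0],"turn":0,"jaw":255},
  {"xyz":[0,0,0],"turn":0,"jaw":255},
  {"xyz":[0,0,0],"turn":0,"jaw":255},
  {"xyz":[0,0,0],"turn":0,"jaw":255},
])

```text
clock: 9.65
position: [0.5282, 0.0807, 0.1428]
ee_rot: [0.095, -3.139, 0.005]
force: [-3.4, -1.0, -7.6]
width: 0.128
```

```bash
python3 - <<'E'
from h import *
from cell import get_image,observe
lid();delta([0.5282,.0807,.1428]);print(abs(observe()["dq"]).max())
g=get_image("scene");lid()
L=loc(cloud(g))
m=(L[...,1]>-.028)&(L[...,1]<0)&(L[...,0]>-.01)&(L[...,0]<.06)
q=L[m];q=q[(q[:,2]-.066<(.07-q[:,0])*.75+.01)&(q[:,2]-.066>(.07-q[:,0])*.4)]
mm=cv2.fitLine(q[:,[0,2]].astype(np.float32),cv2.DIST_HUBER,0,.002,.001).ravel();print("lid depth slope",len(q),np.arctan(-mm[1]/mm[0]))
a=load("scene0.npz")["frame"].astype(int);b=g["frame"].astype(int)
for nm,(r0,r1,c0,c1) in dict(bottle=(176,212,200,222),carton=(218,236,186,208),dish=(328,372,322,368)).items(): print(nm,abs(a-b)[r0:r1,c0:c1].mean())
E
```

```text
loc [-0.0179  0.0261  0.1428] r 0.13 theta 0.558
t 9.65 pos [0.5282 0.0807 0.1428] F [-3.4 -1.  -7.6] w 0.128 tilt [-0.001 -0.004 -1.   ]
  delta cm [-0.  0. -0.] turn -0.14
0.0018469829266259373
loc [-0.018   0.0261  0.1428] r 0.13 theta 0.557
lid depth slope 102 0.54387414
bottle 6.539983164983165
carton 6.271043771043771
dish 7.9940711462450595
```

Steady, parallel within the measurement error, and the bystanders unchanged. Handing in.

```bash
python3 -c "
from cell import sign_off
print(sign_off())"
```

```text
the job is handed in; nothing more can be done
None
```

With the lid shut, I pressed square, round and bar in that order. Then I pinched the lid's disc grip, raised the lid along its arc and handed in at about 9.7 s while still holding it.

**Keys:** each one stopped hard at about 0.068 m, with push forces of 15 N, 29.5 N and 25 N. All three looked up in the last pictures.

**Lid angle:** the arm pose put the lid at 0.557 rad, and the camera depth image put it at 0.544. My estimates of the index arm angle mostly ran from 0.54 to 0.57, and a weak picture match gave 0.60. A simple check through the pivot point gave 0.56 on one camera and 0.65 on the other. I took 0.55 from the slope fits, so the lid should be well inside the 0.07 rad tolerance.

**Hold:** the arm was still (joint speeds under 0.002 rad/s). The jaws were at about 12 mm, the disc's thickness, with the grip set to 30 N.

**Bystanders:** the camera images showed no sign that the bottle, dish or box had moved.

**Not checked:** the raised lid and the robot hid the index arm from both cameras at the end. I could not see directly that it had not shifted; I relied on planned clearance and saw no unexpected contact forces.

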